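# Press the edge connector home with the bench clamp, then back the jaw off

### The arm

A 7-joint arm with a two-finger parallel gripper is mounted at the origin on the work surface. World frame = base frame: x ahead of the robot, y to its left, z up, the work surface at z = 0. Lengths are in m, angles in rad, forces in N, time in s.
With the tool pointing down it reaches from about 0.4 to 0.75 m from the base axis. Payload 19.5 kg.
Tool frame: the origin (TCP) lies midway between the tips of the shut fingers; the grasp point (between the pads) lies 19 mm behind it; z points along the fingers, y is the line along which they close (so a half turn about z gives the same grasp; the last joint's range is limited). The gripper opens to 85 mm and grips with 20 to 120 N. Pads are 22 mm wide; open, the fingers measure 114 mm over their backs; the gripper's body (76 mm by 85 mm) begins 54 mm behind the grasp point. The pads swing forward as they close: fully open they stand 13 mm farther back than shut.
Start: joints at [1.285, 0.707, -0.028, 1.485, 0.022, 0.951, -0.075], TCP at [0.139, -0.558, 0.231] pointing down, gripper open.
Joint ranges: [-2.71, 2.71], [-0.32, 2.16], [-1.57, 1.52], [0, 2.45], [-1.46, 4.6], [0, 2.02], [-2.83, 2.83]. Speed limits (rad/s): [1.89, 1.89, 2.57, 2.57, 3.01, 3.01, 3.01].

### API

Orientations are given as a unit quaternion [x, y, z, w].
In Python, from workcell import bot, open_jaws, grasp, kinematics, eyes, telemetry gives the robot as it stands. Calls block until the motion is done:
- bot.reach(position, orientation): joint-space move of the TCP to a pose.
- bot.servo_line(position, attitude=None, speed=0.15, guard=None): straight line of the TCP; attitude=None keeps the orientation; speed is the mean speed in m/s. With guard (N) it stops when the force on the tool has changed by that much, and returns True; else False.
- bot.set_joints(angles): joint-space move.
- open_jaws() and grasp(): open the fingers fully, or close them until they stop; the grip force is fixed at half the most.
- bot.sleep(seconds).
- kinematics.inverse_kinematics(position, orientation): joint angles nearest the present ones, or None.
- eyes.grab_frame(name): name is "scene" or "top" or "wrist"; returns a dict with "color" (420x560x3 uint8, blue, green, red), "range_z" (420x560 float32, m along the optical axis (not along the pixel's ray), 0 where there is no reading), "mtx" (3x3 intrinsics, pixels), "distortion" ([k1, k2, p1, p2, k3] as OpenCV has them; the pictures are not rectified), "R" (3x3) and "t" (3): a world point X has camera coordinates R X + t. Camera axes: x right, y down, z forward; pixel columns grow to the right and rows downward; lengths in m; the calibration is good to about 2 mm. A picture is of the moment at which its call begins.
A pose or a line that the arm cannot do raises bot.PlanningError and nothing moves.
- bot.hand_in(): hands the job in; it is judged then, once.
Readings, each from a call of its own:
- telemetry.read_time_s(): time.
- telemetry.read_q(): joint angles.
- telemetry.read_qvel(): joint speeds.
- telemetry.read_joint_torque(): joint torques, N m.
- telemetry.read_eef_pos(): TCP position.
- telemetry.read_tool_rot(): TCP orientation.
- telemetry.read_wrist_force(): force on the tool from outside, world axes, zero at the start.
- telemetry.read_ft_torque(): the same for the moment, N m.
- telemetry.read_grip_width(): finger opening in m.
- telemetry.read_grasp_force(): force on a finger pad.
Only numpy, scipy, OpenCV 4.12 (cv2) and the standard library are available. Lean on these libraries where they do the work, as an engineer would, in place of code of your own. Each camera call takes 0.05 s, during which the arm holds its last target. There are 200 camera calls.

### The job

The white connector is only started on the edge of the circuit board in the bench clamp. Pump the clamp's long handle until the jaw has pushed the connector fully home on the board, then press the clamp's short release lever and keep it down until the jaw has slid all the way back. Work the clamp only by those two levers: do not push the jaw or the connector with the gripper.

Things in the scene. Friction and masses are not known exactly. Their poses are not given: they have to be found in the camera images.
- trigger_pad (a point): where to press the clamp's pump handle: middle of the top of its grey grip (75 x 30 mm), 105 mm from the pivot, 31 mm from the free end; at rest 149 mm above the table, handle sloping up 0.45 rad. It goes DOWN 55 mm, the point shifting 13 mm to the rear; a spring lifts it. Axes: x along the clamp, the way the jaw advances; y across; z up; they tip with the handle.
- trigger (a joint): pump handle angle, rad: 0 up, 0.55 fully down. Takes 4 to 8 N, and 10 to 17 N while pushing the connector. Each press past 0.45, then let up fully, gains one 12 mm ratchet tooth, four at most (in the press the jaw runs up to 18 mm on, then drops back to the tooth). Two to four presses bring the connector home; more do no harm.
- release_pad (a point): where to press the release lever: short level bare-steel tab, 30 mm wide, 45 mm long, on one side of the clamp's grey housing (85 x 50 mm, top 85 mm above the table). Point on its top face, 65 mm above the table, 33 mm out from its hinge. Goes DOWN 12 mm to its stop (4 to 14 N, springs back). Axes at rest: x the way the jaw advances, -y outward, z up.
- jaw (a joint): travel of the clamp jaw, m: upright dark steel plate 56 x 50 mm with black rubber face on a toothed steel bar. 0 = all the way back, grows to 0.06 towards the board. The ratchet holds it; with the release lever 8 mm or more down and the pump handle up, a spring draws it back by itself in about 1 s while the lever is kept down.
- connector (a joint): travel, m, of the white connector (62 mm wide, 26 deep, 22 high) onto the board's brass edge contacts: 0 = at the edge, 0.024 = fully home at its stop, contacts covered. Starts at 0.003 to 0.008, 8 to 31 mm ahead of the jaw; stays where it is pushed (9 N friction). Once it is home the sprung board holder gives way (16 N) under further pushing, and returns.

How it is judged:
By the outcome, as a careful person would: the job done as asked, in the order asked, and still so for the second after the job is handed in, with the robot touching nothing.
It also fails if it takes over 51 s, if anything falls off the work surface, if the arm or the gripper's body presses on something with over 40 N, if the wrist force passes 120 N, or if a joint passes its speed limit or range.

## Working session

There is one attempt and no reset: what is moved stays moved. The work goes in short steps, each a Python script; the robot and the scene stay as the last script left them, time stands still between calls to the robot, and variables do not carry over. Pictures are saved under pics/ and viewed, at most 10 in all, crops included, and the job is handed in when it is done.

```bash
mkdir -p pics; cat > h.py <<'E'
import numpy as np, cv2
from workcell import bot, open_jaws, grasp, kinematics, eyes, telemetry
def pts(f):
    h,w=f["range_z"].shape
    g=np.stack(np.meshgrid(np.arange(w),np.arange(h)),-1).reshape(-1,1,2).astype(np.float32)
    n=cv2.undistortPoints(g,np.array(f["mtx"]),np.array(f["distortion"])).reshape(h,w,2)
    z=f["range_z"]; c=np.dstack([n[...,0]*z,n[...,1]*z,z])
    X=(c-np.array(f["t"]))@np.array(f["R"])
    X[z<=0]=np.nan
    return X
E
python3 - <<'E'
from h import *
ims=[]
for n in ("scene","top"):
    f=eyes.grab_frame(n); np.savez(f"{n}.npz",**f); cv2.imwrite(f"pics/{n}.png",f["color"])
    X=pts(f); print(n,-np.array(f["R"]).T@f["t"],np.mean(f["range_z"]>0))
print(telemetry.read_time_s(),telemetry.read_tool_rot())
E
```

```text
scene [ 0.95339194 -0.44668902  0.63361698] 0.9959778911564626
top [0.42926996 0.10957059 0.93267729] 0.9960544217687075
0.1 [ 9.92577376e-01  1.21613818e-01 -8.55954192e-05 -4.73786746e-04]
```

View pics/scene.png

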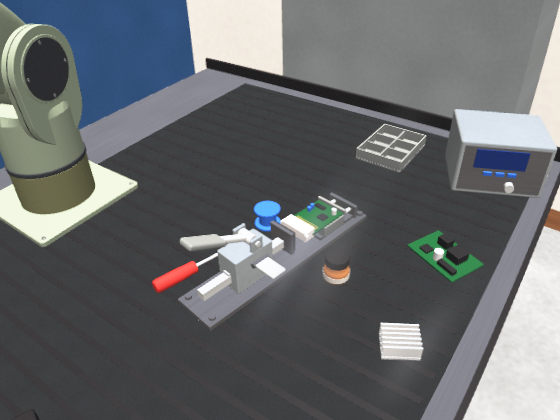

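View pics/top.png

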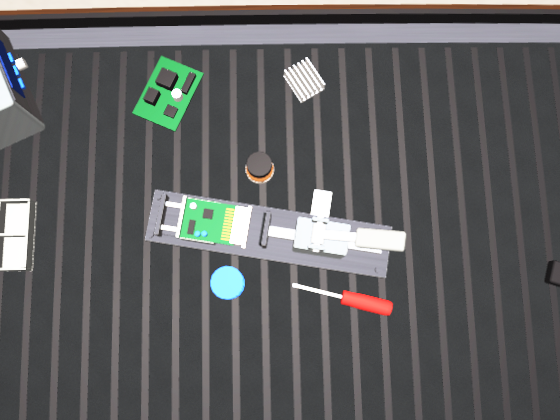

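The top view shows the grip at about (381,239), the release tab at (321,200), the housing at (322,235), the jaw at (265,230) and the connector at (241,227). The jaw advances to the left in the image. The scene view agrees with this.

```bash
python3 - <<'E'
from h import *
np.set_printoptions(precision=4,suppress=True)
f=dict(np.load("top.npz")); X=pts(f)
for n,(u,v) in dict(grip=(381,239),gripR=(400,240),gripL=(362,238),tab=(321,200),tabend=(322,193),tabin=(319,213),hous=(306,240),jaw=(265,230),conn=(241,227)).items(): print(n,X[v,u])
def box(name,r,m):
    u0,u1,v0,v1=r; P=X[v0:v1,u0:u1]; P=P[m(P)]
    c,s,a=cv2.minAreaRect(P[:,:2].astype(np.float32)); b=cv2.boxPoints((c,s,a))
    print(name,len(P),np.array(c),np.array(s),a,"z",np.percentile(P[:,2],[5,50,95])); print(b)
box("grip",(350,412,225,255),lambda P:P[...,2]>.115)
box("tab",(300,340,185,222),lambda P:(P[...,2]>.055)&(P[...,2]<.073))
box("housing",(285,360,210,260),lambda P:(P[...,2]>.078)&(P[...,2]<.092))
print(X[239,290:412:6]); print(X[186:240:4,321])
E
```

```text
grip [ 0.5181 -0.0495  0.1477]
gripR [ 0.5147 -0.0747  0.159 ]
gripL [ 0.5217 -0.0238  0.1352]
tab [0.5936 0.0284 0.0649]
tabend [0.605  0.0264 0.0659]
tabin [0.572  0.0326 0.0666]
hous [0.5265 0.0562 0.0848]
jaw [0.5455 0.1202 0.0725]
conn [0.5534 0.1592 0.0567]
grip 1069 [ 0.5187 -0.0446] [0.0771 0.0306] 79.36353302001953 z [0.1291 0.1458 0.1603]
[[ 0.4966 -0.0797]
 [ 0.5267 -0.0853]
 [ 0.5409 -0.0096]
 [ 0.5108 -0.0039]]
tab 508 [0.5858 0.0299] [0.0349 0.0496] 80.13084411621094 z [0.0621 0.0645 0.0675]
[[0.5584 0.017 ]
 [0.6073 0.0085]
 [0.6132 0.0429]
 [0.5644 0.0514]]
housing 1055 [0.5325 0.0317] [0.0852 0.0505] 79.60533905029297 z [0.0817 0.0845 0.0872]
[[ 0.5    -0.0057]
 [ 0.5497 -0.0148]
 [ 0.565   0.069 ]
 [ 0.5154  0.0781]]
[[ 0.5333  0.0799  0.0454]
 [ 0.5285  0.0718  0.0846]
 [ 0.5281  0.0625  0.086 ]
 [ 0.5282  0.0529  0.0834]
 [ 0.5253  0.0453  0.1066]
 [ 0.5253  0.0359  0.1044]
 [ 0.5248  0.0269  0.1068]
 [ 0.5238  0.0184  0.1134]
 [ 0.5232  0.0097  0.1168]
 [ 0.5222  0.0015  0.1236]
 [ 0.5214 -0.0068  0.1284]
 [ 0.5209 -0.0154  0.131 ]
 [ 0.5201 -0.0236  0.136 ]
 [ 0.5194 -0.0317  0.1402]
 [ 0.5191 -0.0405  0.141 ]
 [ 0.5182 -0.0482  0.1469]
 [ 0.5177 -0.0564  0.15  ]
 [ 0.5169 -0.0641  0.1549]
 [ 0.5163 -0.0721  0.158 ]
 [ 0.516  -0.0807  0.1585]
 [ 0.5333 -0.1298  0.0017]]
[[ 0.6303  0.0216  0.0025]
 [ 0.6241  0.0214 -0.002 ]
 [ 0.6036  0.028   0.0647]
 [ 0.5972  0.0281  0.0634]
 [ 0.5906  0.0284  0.0633]
 [ 0.583   0.0291  0.0687]
 [ 0.5768  0.0291  0.0664]
 [ 0.5707  0.0291  0.0636]
 [ 0.5576  0.0333  0.1061]
 [ 0.5516  0.0334  0.1046]
 [ 0.5448  0.034   0.1085]
 [ 0.5388  0.0341  0.1075]
 [ 0.533   0.0341  0.1045]
 [ 0.5266  0.0345  0.1066]]
```

```bash
cat >> h.py <<'E'
np.set_printoptions(precision=4,suppress=True)
Q=[.9957,-.0924,0,0]; Q=list(np.array(Q)/np.linalg.norm(Q)); d=np.array([.183,.983,0])
G=np.array([.518,-.050,0])
def snap(n,k):
    f=eyes.grab_frame(n); cv2.imwrite(f"pics/{k}.png",f["color"]); np.savez(k+".npz",**f); return f
def press():
    bot.servo_line(G+[0,0,.160],speed=.15)
    hit=bot.servo_line(G-.013*d+[0,0,.094],speed=.08,guard=35)
    print("hit",hit,telemetry.read_eef_pos(),telemetry.read_wrist_force())
    bot.servo_line(G+[0,0,.172],speed=.15)
    bot.sleep(.2)
    print(telemetry.read_time_s(),telemetry.read_wrist_force())
E
python3 - <<'E'
from h import *
grasp()
bot.reach(list(G+[0,0,.20]),Q); print(telemetry.read_time_s(),telemetry.read_eef_pos())
w=snap("wrist","w1")["color"]
press()
s=snap("scene","s1")["color"]
s2=cv2.resize(s[170:330,140:380],(560,373))
cv2.imwrite("pics/c1.png",np.vstack([cv2.resize(w,(280,210)),s2[:, :280]]) if 0 else s2)
E
```

```text
3.1333 [ 0.518  -0.0509  0.2001]
hit False [ 0.5159 -0.0625  0.094 ] [-0.3003  3.0982  7.6513]
5.4667 [-0.1801  0.1507 -0.0666]
```

View pics/c1.png

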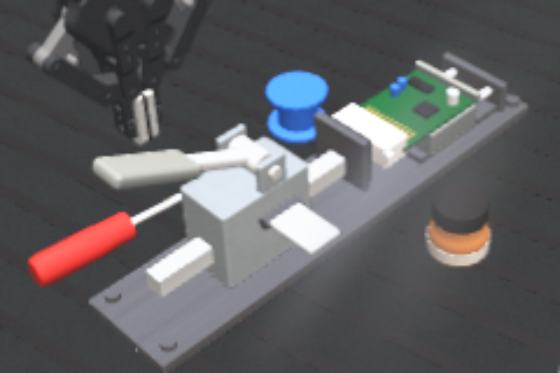

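View pics/w1.png

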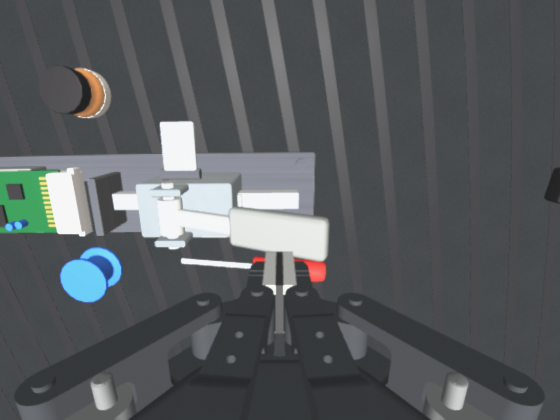

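The jaw is now close to the connector (crop: jaw at (345,150), connector at (372,135)), the handle is back up, and the press point sits on the grip. I'll do three more presses.

```bash
python3 - <<'E'
from h import *
for i in range(3): press()
s=snap("scene","s2")["color"]; t=snap("top","t2")["color"]
cv2.imwrite("pics/c2.png",np.vstack([cv2.resize(s[180:290,220:380],(560,300),interpolation=cv2.INTER_CUBIC)[:,:,:],cv2.resize(t[185:275,140:308],(560,300),interpolation=cv2.INTER_CUBIC)]))
E
```

```text
hit False [ 0.516  -0.0624  0.094 ] [-0.2821  4.244  11.5565]
7.6333 [ 0.8578 -0.845  -0.8964]
hit False [ 0.5161 -0.0622  0.0941] [ 0.7659  6.3662 14.2406]
9.75 [-0.2752 -0.2797  0.5608]
hit False [ 0.516  -0.0629  0.0939] [0.8807 1.1084 7.4415]
11.8667 [ 0.3137 -0.4313  0.1734]
```

View pics/c2.png

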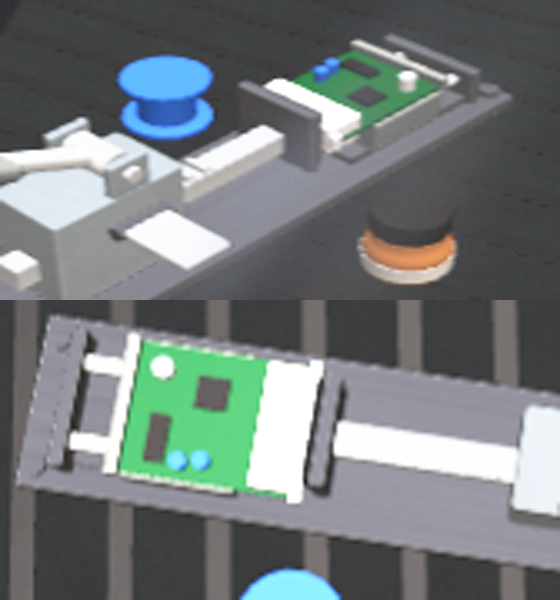

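The contacts look covered, with a gap between the jaw and the connector. The fourth press met no load, so I'll measure how far each moved.

```bash
python3 - <<'E'
from h import *
O=np.array([.5325,.0317]); a=np.deg2rad(79.55); ex=np.array([np.cos(a),np.sin(a)]); ey=np.array([np.sin(a),-np.cos(a)])
for k in ("top","t2"):
    f=dict(np.load(k+".npz")); X=pts(f); C=f["color"].astype(int)
    s=(X[...,:2]-O)@ex; l=(X[...,:2]-O)@ey; z=X[...,2]
    b=np.abs(l)<.026
    jaw=b&(s>.05)&(z>.062)&(s<.2)
    con=b&(s>.06)&(s<.25)&(C.min(2)>170)&(z>.045)&(z<.064)&(np.abs(l)<.02)
    grn=b&(C[...,1]-C[...,2]>60)&(C[...,1]-C[...,0]>40)
    brass=b&(C[...,2]-C[...,0]>60)&(C[...,1]>110)&(s>.1)&(s<.25)
    for n,m in (("jaw",jaw),("con",con),("green",grn),("brass",brass)): print(k,n,m.sum(),np.percentile(s[m],[3,50,97]) if m.any() else '',np.median(z[m]) if m.any() else '')
E
```

```text
top jaw 246 [0.0856 0.0913 0.0971] 0.07054269793343676
top con 593 [0.0652 0.1313 0.2311] 0.05462413269379068
top green 1017 [0.1609 0.1901 0.2258] 0.04461528389162221
top brass 205 [0.1465 0.1526 0.1597] 0.044750483418162956
t2 jaw 236 [0.1321 0.1372 0.1433] 0.0702828849276331
t2 con 764 [0.0646 0.1497 0.2379] 0.05258388556644393
t2 green 916 [0.1728 0.2013 0.2331] 0.04464071891760556
t2 brass 0
```

The jaw advanced about 46 mm. The board is pushed back about 7 mm on its sprung holder, the connector moved about 19 mm on the board, and no brass shows, so the connector is home. Next is the release lever.

```bash
python3 - <<'E'
from h import *
R=np.array([.597,.028,0])
bot.servo_line(G+[0,0,.21],speed=.15)
bot.servo_line(R+[0,0,.21],speed=.15)
bot.servo_line(R+[0,0,.075],speed=.15)
print(bot.servo_line(R+[0,0,.0535],speed=.03,guard=30),telemetry.read_eef_pos(),telemetry.read_wrist_force())
bot.sleep(2.5); print(telemetry.read_wrist_force(),telemetry.read_time_s())
s=snap("scene","s3")["color"]
cv2.imwrite("pics/c3.png",cv2.resize(s[130:310,140:380],(720,540),interpolation=cv2.INTER_CUBIC))
E
```

```text
False [0.5971 0.028  0.0536] [-1.8152  1.5796 10.7632]
[-1.2472 -0.0412 11.1877] 17.675
```

View pics/c3.png

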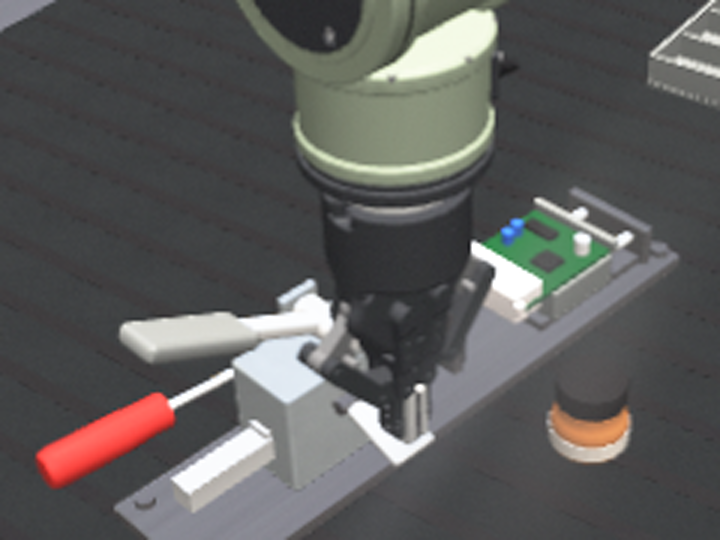

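The finger is holding the tab down at (410,430). The jaw bar sticks out behind the housing again at (215,465), so the jaw is back, and no brass shows on the board. I'll lift off, move clear and measure.

```bash
python3 - <<'E'
from h import *
R=np.array([.597,.028,0])
bot.sleep(.5)
bot.servo_line(R+[0,0,.21],speed=.12)
bot.servo_line([.52,-.15,.25],speed=.2)
snap("top","t3")
print(telemetry.read_time_s(),telemetry.read_wrist_force())
O=np.array([.5325,.0317]); a=np.deg2rad(79.55); ex=np.array([np.cos(a),np.sin(a)]); ey=np.array([np.sin(a),-np.cos(a)])
for k in ("top","t2","t3"):
    f=dict(np.load(k+".npz")); X=pts(f); C=f["color"].astype(int)
    s=(X[...,:2]-O)@ex; l=(X[...,:2]-O)@ey; z=X[...,2]; b=np.abs(l)<.026
    grn=b&(C[...,1]-C[...,2]>60)&(C[...,1]-C[...,0]>40)
    brass=b&(C[...,2]-C[...,0]>60)&(C[...,1]>110)&(s>.1)&(s<.25)
    for n,m in (("jaw",b&(s>.05)&(z>.062)&(s<.2)),("green",grn),("con",(np.abs(l)<.02)&(s>.103)&(s<.19)&(C.min(2)>170)&(z>.045)&(z<.064))): print(k,n,m.sum(),np.percentile(s[m],[3,50,97]) if m.any() else '')
    print(brass.sum())
t=cv2.imread("pics/t3.png"); cv2.imwrite("pics/c4.png",cv2.resize(t[170:280,140:420],(784,308),interpolation=cv2.INTER_CUBIC))
E
```

```text
20.8667 [-0.7432  0.2202  0.2959]
top jaw 246 [0.0856 0.0913 0.0971]
top green 1017 [0.1609 0.1901 0.2258]
top con 393 [0.1193 0.1315 0.1441]
205
t2 jaw 236 [0.1321 0.1372 0.1433]
t2 green 916 [0.1728 0.2013 0.2331]
t2 con 468 [0.107  0.153  0.1679]
0
t3 jaw 244 [0.0856 0.0912 0.0972]
t3 green 922 [0.1656 0.1944 0.226 ]
t3 con 392 [0.137  0.1489 0.1616]
0
```

View pics/c4.png

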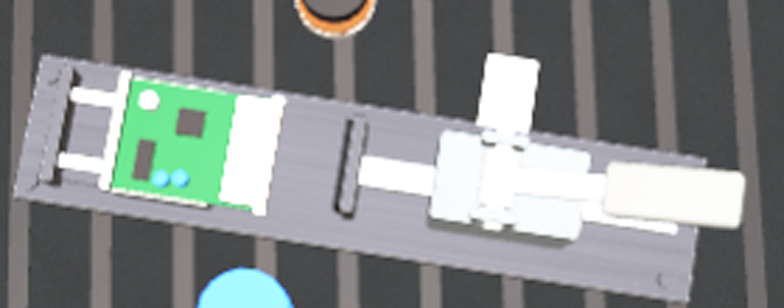

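The jaw is fully back at (350,165), the board has returned, the connector is seated after moving 17.5 mm, and the robot is clear.

```bash
python3 -c "
from h import *
print(bot.hand_in())"
```

```text
the job is handed in; nothing more can be done
None
```

I pumped the handle four times until the connector was fully home, held the release lever down until the jaw was all the way back, and handed the job in with the robot clear; the last clock reading was 20.9 s of the 51 s allowed.

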